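# Index the carving table and lock its collar

### The arm

A 6-joint arm with a two-finger parallel gripper is mounted at the origin on the work surface. World frame = base frame: x ahead of the robot, y to its left, z up, the work surface at z = 0. Lengths are in mm, angles in rad, forces in N, time in s.
With the tool pointing down it reaches from about 300 to 775 mm from the base axis. Payload 14.6 kg.
Tool frame: the origin (TCP) lies on the front face of the gripper's body, between the roots of the fingers; the fingertips stand 97 mm ahead of it and the grasp point (between the pads) lies 78 mm ahead of it; z points along the fingers, y is the line along which they close (so a half turn about z gives the same grasp; the last joint's range is limited). The gripper opens to 94 mm and grips with 3 to 60 N. Pads are 16 mm wide; open, the fingers measure 119 mm over their backs; the gripper's body (75 mm by 177 mm) begins 78 mm behind the grasp point.
Start: joints at [-1.258, 0.3, 1.521, -0, 1.321, -0.067], TCP at [203.897, -510.8, 302.646] pointing down, gripper open.
Joint ranges: [-3.03, 3.03], [-0.79, 2.21], [0.23, 2.52], [-1.04, 4.18], [0, 3.07], [-2.55, 2.55]. Speed limits (rad/s): [2.22, 2.22, 2.57, 3.14, 3.14, 3.14].

### API

Orientations are given as [roll, pitch, yaw] about the fixed x, y, z axes, in that order (R = Rz(yaw) Ry(pitch) Rx(roll)).
In Python, from cell import * gives the robot as it stands.
- The arm moves only by the tool carry_out, never from a script. Its arguments are lists of equal length, an entry for each row: "slide": the shift along the world's x, y, z scaled (see below), a list of three; "dr": the turn, a rotation vector about the world's x, y, z scaled (see below), a list of three; "gripper": the opening in per cent of the stroke, from 0 (shut) to 100 (fully open). A call has 1 to 10 rows; each row is the pose to reach, as a shift and turn from the pose commanded when the call began, turning the shorter way round; what a row does not reach only later rows make up. The controller multiplies each number of a shift by 0.25 m and each number of a turn by 360 degrees. A row lasts 1/12 s, in which the tool goes at most 41.7 mm and 7.16 degrees, less where a joint would pass 70% of its speed; a pose out of reach is approached as far as the arm can. A call with a number of a shift or a turn outside -1 to 1 is refused whole. A call with a gripper value outside its range is refused whole. The fingers move at their own pace and stop on an object; "newtons" is the grip in N (left out, the last holds). Time passes only in rows, so rows that repeat a pose let the fingers close. It gives the time, the measured TCP pose, the force, the opening and the grip force at its end, in the units of the state.
- read_state(): the state, without advancing time (a new reading comes with each control period).
- camera(name): name is "side" or "top" or "wrist"; returns the picture (420x560x3 uint8, red, green, blue); there is no depth.
- camera_model(name): a dict with "vfov" (degrees; the focal length in pixels is half the picture's height over the tangent of half this angle, whatever the lens; pixels are square), "cx", "cy" (the principal point, pixels), "k1" (the pictures are not rectified: a ray, as slopes to the right and down, at radius r is drawn at 1 + k1 r^2 times it, then the intrinsics apply), "R" (3x3) and "t" (3): a world point X has camera coordinates R X + t. Camera axes: x right, y down, z forward; pixel columns grow to the right and rows downward; lengths in mm; the calibration is good to about 2 mm. A picture is of the moment at which its call begins: read the wrist's pose just before it. camera_model takes no time and is no camera call; for the wrist camera it gives the pose at the moment of the call.
- sign_off(): hands the job in; it is judged then, once.
The state is a dict: "clock": time; "joints": joint angles; "qd": joint speeds; "effort": joint torques, N m; "eef_pos": TCP position; "eef_rot": TCP orientation; "wrist_force": force on the tool from outside, world axes, zero at the start; "moment": the same for the moment, N m; "finger_gap": finger opening in mm; "finger_force": force on a finger pad.
Only numpy, scipy, OpenCV 4.12 (cv2) and the standard library are available. Lean on these libraries where they do the work, as an engineer would, in place of code of your own. Each camera call takes 0.05 s, during which the arm holds its last target. There are 200 camera calls.

### The job

The indexing carving table has been left between two stations: take its wooden handle and turn it on, anticlockwise seen from above, to the very next station, where the sprung ball clicks into a notch. Then swing the lock collar by its red grip clockwise all the way to its stop, so that its white line stands at the red lock mark and the bolt is fully home. Keep off the alabaster in the chuck and leave the tools and stone on the bench as they lie.

Things in the scene. Friction and masses are not known exactly. Their poses are not given: they have to be found in the camera images.
- axis (a point): Centre of the carving table on the bench top, on the vertical axis about which table and collar turn; z up, x points to the middle of the index head's slot. Green base bolted down: flange of 114 mm radius, 12 mm high, lugs to 145 mm. Above it the lock collar: flat dark ring of 106 mm radius, 28 to 42 mm high. Above that the index plate and chuck.
- plate_top (a point): Centre of the table's top plate (72 mm radius), 74 mm above the bench, on the axis. Below it the steel index plate: 80 mm radius, 44 to 70 mm high, six notches 11.6 mm wide every 60 degrees round its rim. On it a three-jaw chuck, 46 mm radius, to 86 mm above the bench, jaws to 103 mm.
- slot (a point): Middle of a curved slot in the base, 143 mm from the axis, 12 mm high. In the slot is clamped the grey index head (34 mm wide, 88 to 148 mm from the axis, brass cap to 164 mm, 72 mm high), anywhere up to 0.2 rad round the axis to either side; its place changes and is not reported. It carries a sprung ball and the lock bolt; both enter the notch standing before it.
- index_handle (a point): Centre, half-way up, of the wooden turning handle: an upright round handle, 20 mm diameter, 60 mm from the axis on the table, 106 mm above the bench (wood from 82 to 132 mm high, brass foot below it). It turns with the table.
- turntable (a joint): Table angle, rad, grows anticlockwise from above; the handle stands at 0.524 plus this from the x of axis. Free (1 to 4 N at the handle) until the ball drops into a notch, pulling the table in over the last 0.06; pushing on out of it takes 8 to 25 N over the first 0.07 past it. Starts between stations, 0.42 to 0.62; the next clicks somewhere from 0.84 to 1.26, the one after 1.047 later.
- collar_grip (a point): Centre of the lock collar's upright red grip: a round post of 20 mm diameter on a short arm, 125 mm from the axis; this point is 70 mm above the bench (the post spans 42 to 100 mm high, the arm beneath is 29 to 41 mm high).
- collar (a joint): Collar angle, rad, grows clockwise from above: 0 open (grip at 235 degrees anticlockwise from the x of axis), 1.9 locked at a firm stop (grip at 126 degrees). Starts at 0 to 0.3; stays where left; drag 1 to 5 N at the grip. Its cam drives the bolt. With no notch before the bolt it stops firmly at 0.65 to 0.9: then open it again and put the table right.
- bolt (a joint): How far the brass lock bolt (10 mm round) is in, in m: 0 drawn back, 0.014 home in the notch. It moves in proportion to the collar's angle, reaches the rim of the plate at 0.005 and holds the table once it is 0.010 in.
- witness (a point): Outer end of the white line on the top of the collar, 105 mm from the axis, 43 mm high.
- lock_mark (a point): Red lock mark on top of a green pillar (12 by 14 mm, 44 mm high) on the base just outside the collar, 116 mm from the axis, at 75 degrees anticlockwise from the x axis of axis; the white line points at it when the collar is locked.
- beaker: The alabaster beaker held in the chuck on the table's axis: cream stone, 61 mm diameter, from 86 to 142 mm above the bench. Keep off it. Origin on the axis, on the bench top.
- gouge_a: Bystander: stone gouge with a wooden handle, 300 mm long, lying on the bench left of the table (seen from the robot). Origin on the bench under its middle.
- gouge_b: Bystander: longer gouge, 340 mm, dark handle, lying at the left. Origin on the bench under its middle.
- blank_a: Bystander: turned alabaster cylinder 60 mm diameter, 75 mm high, standing right of the table. Origin at the centre of its underside.
- blank_b: Bystander: alabaster cylinder 64 mm diameter, 80 mm high, standing left or right of the table, towards the robot. Origin at the centre of its underside.
- blank_c: Bystander: alabaster cylinder 64 mm diameter, 50 mm high, standing left or right of the table, towards the robot. Origin at the centre of its underside.
- calipers: Bystander: pair of steel outside calipers, 140 by 90 mm, 12 mm high, lying right of the table. Origin on the bench under their middle.
- mallet: Bystander: round wooden mallet, 285 mm long, head 72 mm diameter, lying at the right. Origin on the bench.

How it is judged (in metres and radians):
At the end, for the whole second after the job is handed in: The table stands on the very next station (table angle 0.80 to 1.30, which leaves room for every setting of the index head; the bolt can only enter at the notch), the lock bolt is at least 13 of its 14 mm in, and the collar is within 0.06 rad of its stop at the red mark; nothing moves (value of joint collar above 1.84 rad and value of joint bolt above 0.013 m and value of joint turntable between 0.8 and 1.3 rad and velocity of joint collar between -0.05 and 0.05 rad/s and velocity of joint turntable between -0.05 and 0.05 rad/s); the robot touches nothing.
It fails at once if the alabaster beaker is touched (more than 1.5 N) (contact force between any of the fingers, the arm and beaker above 1.5 N).
It fails at once if a bystander (tool, blank or calipers) is shifted by more than 15 mm (distance of any of gouge_a, gouge_b, blank_a, blank_b, blank_c, calipers, mallet from where it was at the start of the episode above 0.015 m).
It also fails if it takes over 72 s, if anything falls off the work surface, if the arm or the gripper's body presses on something with over 40 N, if the wrist force passes 120 N, or if a joint passes its speed limit or range.

## Working session

There is one attempt and no reset: what is moved stays moved. The work goes in short steps, Python scripts to look and compute and a tool call to move; the robot and the scene stay as the last step left them, time stands still between calls to the robot, and variables do not carry over. Pictures are saved under pics/ and viewed, at most 10 in all, crops included, and the job is handed in when it is done.

Besides the shell and the picture viewer there is one more tool, called in YAML: its name, and indented under it one key for each argument. carry_out: Moves the arm, as the interface text tells. Its arguments: {"type":"object","properties":{"slide":{"type":"array","items":{"type":"array","items":{"type":"number","minimum":-1,"maximum":1}}},"dr":{"type":"array","items":{"type":"array","items":{"type":"number","minimum":-1,"maximum":1}}},"gripper":{"type":"array","items":{"type":"number"}},"newtons":{"type":"number"}},"required":["slide","dr","gripper"]}

```bash
mkdir -p pics
python3 - <<'E'
from cell import *
import cv2
for n in("top","side"):
    m=camera_model(n); print(n,m)
    cv2.imwrite(f"pics/{n}0.png",camera(n)[:,:,::-1])
print(read_state())
E
```

```text
top {'vfov': 44.739714455366794, 'cx': 273.2611347358405, 'cy': 201.97132226875348, 'k1': -0.03512027145269484, 'R': array([[ 0.02595685, -0.99965215, -0.00467144],
       [-0.99588833, -0.02545285, -0.08694014],
       [ 0.08679099,  0.00690892, -0.99620258]]), 't': array([ -35.93454383,  606.85347864, 1532.38338484])}
side {'vfov': 54.227282280030664, 'cx': 285.13319690416233, 'cy': 206.9889537070288, 'k1': -0.06971793961906907, 'R': array([[-0.98061924, -0.19583657, -0.00582632],
       [-0.14406917,  0.74091797, -0.65596085],
       [ 0.13277795, -0.64240844, -0.75477243]]), 't': array([ 578.33417527,  159.0716321 , 1398.04966823])}
{'clock': 0.1, 'joints': array([-1.25762342e+00,  3.00383713e-01,  1.52151406e+00,  3.16129447e-06,
        1.32071108e+00, -6.65742426e-02]), 'qd': array([-6.52653314e-04,  3.84962027e-04, -2.69958419e-03,  1.23461502e-03,
       -5.83697278e-04, -4.33044579e-05]), 'effort': array([-1.68445771e-03, -5.32649446e+01, -3.53289163e+01,  7.08098849e-02,
        2.34610919e-02, -4.09294887e-05]), 'eef_pos': array([ 203.8454304 , -510.68120705,  302.16257039]), 'eef_rot': array([-3.14057892e+00, -7.06575770e-05,  3.79746326e-01]), 'wrist_force': array([-0.2609932 ,  0.37016141, -0.01108123]), 'moment': array([-0.00757788,  0.00804454,  0.01806869]), 'finger_force': 0.0, 'finger_gap': 94.161483573863}
```

View pics/top0.png

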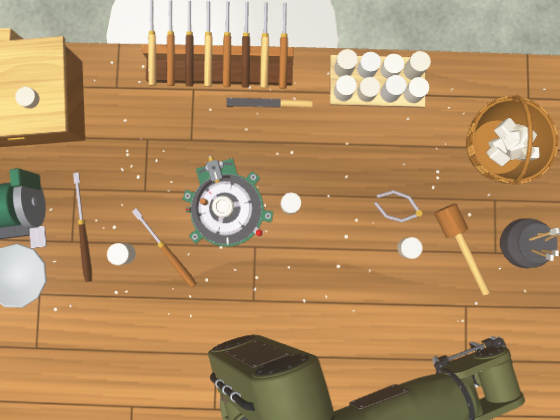

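View pics/side0.png

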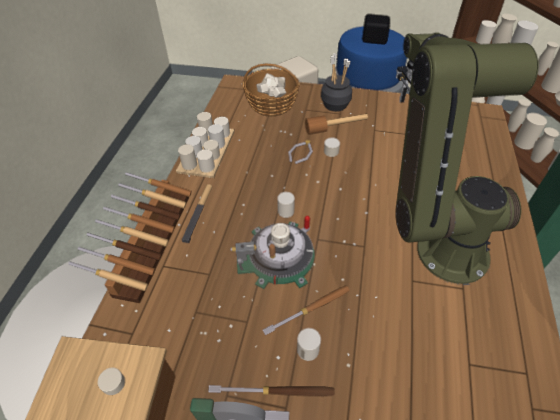

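The top view shows the table near (225,208), the index head at (213,170), the wooden handle at (205,202) and the red grip at (259,233). A blank stands to its right at (291,203) and a gouge to its left. The side view agrees. Next I'll measure with masks and look at a zoomed crop.

```bash
cat > h.py <<'E'
from cell import *
import cv2, numpy as np
def ray(m,u,v,H=420):
    f=H/2/np.tan(np.radians(m['vfov']/2)); d=np.array([(u-m['cx'])/f,(v-m['cy'])/f]); s=d.copy()
    for _ in range(20): s=d/(1+m['k1']*(s@s))
    R=np.array(m['R']); return -R.T@m['t'], R.T@np.array([s[0],s[1],1])
def onz(m,u,v,z):
    c,d=ray(m,u,v); return c+d*(z-c[2])/d[2]
def proj(m,X):
    f=210/np.tan(np.radians(m['vfov']/2)); c=np.array(m['R'])@X+m['t']; s=c[:2]/c[2]; s=s*(1+m['k1']*(s@s)); return s*f+[m['cx'],m['cy']]
def blobs(im,lo,hi,box,amin=4):
    h=cv2.cvtColor(im,cv2.COLOR_RGB2HSV); k=cv2.inRange(h,np.array(lo),np.array(hi))
    b=np.zeros_like(k); x0,y0,x1,y1=box; b[y0:y1,x0:x1]=k[y0:y1,x0:x1]
    n,l,s,c=cv2.connectedComponentsWithStats(b); return [(c[i].round(1),s[i].tolist()) for i in range(1,n) if s[i][4]>=amin],b
E
python3 - <<'E'
from h import *
im=cv2.imread("pics/top0.png")[:,:,::-1].copy(); m=camera_model("top")
box=(170,150,310,255)
for nm,lo,hi in(("green",(60,80,20),(95,255,255)),("red",(0,190,60),(6,255,255)),("redb",(172,150,60),(180,255,255)),("cream",(15,10,200),(35,90,255))):
    print(nm,blobs(im,lo,hi,box)[0])
cv2.imwrite("pics/top0c.png",cv2.resize(im[150:255,170:310,::-1],None,fx=5.6,fy=5.6,interpolation=cv2.INTER_CUBIC))
s=cv2.imread("pics/side0.png"); cv2.imwrite("pics/side0c.png",cv2.resize(s[180:300,220:360],None,fx=5,fy=5,interpolation=cv2.INTER_CUBIC))
E
```

```text
green [(array([228.8, 168.2]), [221, 159, 16, 16, 132]), (array([202.4, 175.1]), [196, 167, 14, 17, 106]), (array([251.9, 179.4]), [245, 172, 14, 16, 63]), (array([188.7, 196.1]), [183, 191, 11, 11, 46]), (array([259.6, 196.5]), [258, 192, 4, 10, 10]), (array([264.1, 215.6]), [257, 204, 15, 23, 81]), (array([196.5, 235.7]), [190, 230, 13, 13, 57]), (array([244.1, 239.2]), [233, 233, 21, 12, 33]), (array([222. , 244.6]), [218, 244, 9, 2, 9]), (array([229.6, 244.6]), [228, 244, 4, 2, 5])]
red [(array([258.2, 232.2]), [256, 230, 5, 5, 20])]
redb []
cream [(array([291.1, 152.1]), [290, 151, 3, 3, 8]), (array([277. , 153.5]), [276, 153, 3, 2, 6]), (array([170.8, 181.6]), [170, 181, 3, 2, 5]), (array([290.3, 202.2]), [281, 193, 20, 20, 66]), (array([222.1, 206. ]), [212, 196, 20, 21, 181]), (array([264.5, 204.5]), [264, 204, 2, 2, 4]), (array([220.3, 247. ]), [219, 246, 3, 3, 7])]
```

View pics/top0c.png

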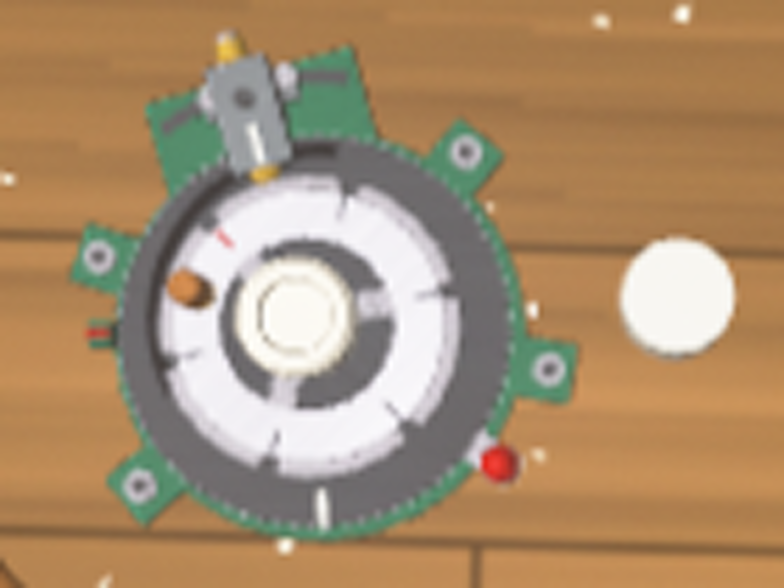

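View pics/side0c.png

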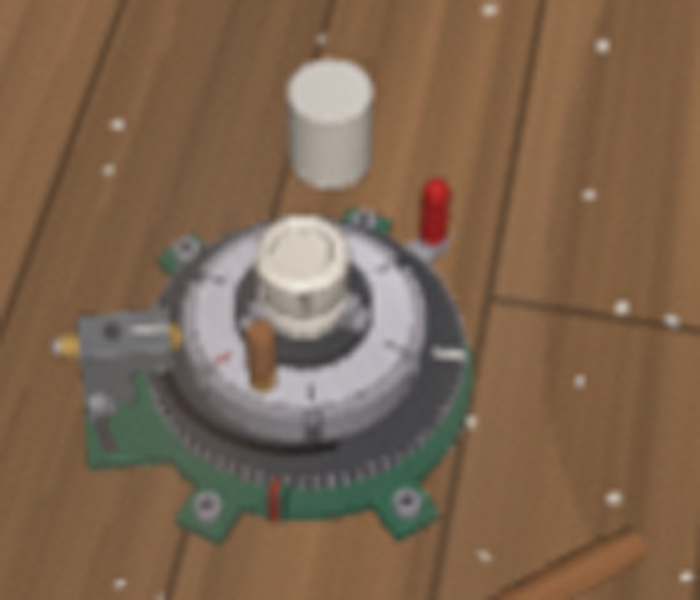

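The crop shows the handle top at about (203,201), beaker (222.7,206), lock mark (188,209.5), grip (259,232.7), witness end (227.7,244), and the head's centre line from (216,177) to (213.4,167.5). Notch ticks are visible on the plate.

Run:
```python
from h import *
m=camera_model("top"); g=lambda u,v,z: onz(m,170+(u+.5)/5.6-.5,150+(v+.5)/5.6-.5,z)
A=g(295,315,142); print("axis(beaker)",A.round(1))
B=[g(*p,12) for p in((466,152),(97,257),(549,369),(139,486))]; print("bolts",[b[:2].round() for b in B])
def rep(n,p):
    d=(p-A)[:2]; print(n,p.round(1),"r",np.hypot(*d).round(1),"ang",np.degrees(np.arctan2(d[1],d[0])).round(1))
for n,u,v,z in(("grip",499,463,100),("handle",183,283,132),("mark",100,333,44),("wit",323,527,43),("head in",258,150,72),("head out",243,92,72),("n1",343,205,74),("n2",433,292,74),("n3",398,412,74),("n4",272,452,74),("n5",180,358,74),("n6",208,225,70),("red",222,237,74),("blank",677,296,75),("b466",466,152,12),("b97",97,257,12),("b549",549,369,12),("b139",139,486,12)): rep(n,g(u,v,z))
```

```text
axis(beaker) [582.8 122.8 142. ]
bolts [array([686.,  45.]), array([622., 247.]), array([567.,  -4.]), array([497., 219.])]
grip [512.   19.1 100. ] r 125.6 ang -124.3
handle [598.5 181.5 132. ] r 60.8 ang 75.1
mark [577.9 238.3  44. ] r 115.6 ang 92.4
wit [476.8 114.4  43. ] r 106.3 ang -175.5
head in [675.8 153.   72. ] r 97.7 ang 18.0
head out [706.8 162.2  72. ] r 130.0 ang 17.6
n1 [647.2 106.6  74. ] r 66.4 ang -14.1
n2 [602.1  57.4  74. ] r 68.1 ang -73.5
n3 [538.2  73.9  74. ] r 66.2 ang -132.4
n4 [515.4 139.7  74. ] r 69.5 ang 165.9
n5 [563.7 190.1  74. ] r 70.0 ang 105.8
n6 [635.2 178.5  70. ] r 76.4 ang 46.8
red [628.5 170.2  74. ] r 65.9 ang 46.1
blank [603.2 -71.6  75. ] r 195.4 ang -84.0
b466 [685.7  45.2  12. ] r 128.8 ang -37.0
b97 [622.1 247.2  12. ] r 130.5 ang 72.5
b549 [566.7  -3.9  12. ] r 127.7 ang -97.3
b139 [496.6 219.1  12. ] r 129.2 ang 131.8
```

carry_out:
  slide:
    - [0.79, 1, 0]
    - [0.79, 1, 0]
    - [0.79, 1, 0]
    - [0.79, 1, 0]
    - [0.79, 1, 0]
    - [0.79, 1, 0]
    - [0.79, 1, 0]
    - [0.79, 1, 0]
    - [0.79, 1, 0]
    - [0.79, 1, 0]
  dr:
    - [0, 0, 0.148]
    - [0, 0, 0.148]
    - [0, 0, 0.148]
    - [0, 0, 0.148]
    - [0, 0, 0.148]
    - [0, 0, 0.148]
    - [0, 0, 0.148]
    - [0, 0, 0.148]
    - [0, 0, 0.148]
    - [0, 0, 0.148]
  gripper: [80, 80, 80, 80, 80, 80, 80, 80, 80, 80]

```text
clock: 0.93
eef_pos: [401.9, -259.9, 302.5]
eef_rot: [-3.141, -0.0, 1.312]
wrist_force: [-0.6, -0.5, 0.3]
finger_gap: 75.3
finger_force: 0.0
```

carry_out:
  slide:
    - [0.79, 1, 0]
    - [0.79, 1, 0]
    - [0.79, 1, 0]
    - [0.79, 1, 0]
    - [0.79, 1, 0]
    - [0.79, 1, 0]
    - [0.79, 1, 0]
    - [0.79, 1, 0]
    - [0.79, 1, 0]
    - [0.79, 1, 0]
  dr:
    - [0, 0, 0]
    - [0, 0, 0]
    - [0, 0, 0]
    - [0, 0, 0]
    - [0, 0, 0]
    - [0, 0, 0]
    - [0, 0, 0]
    - [0, 0, 0]
    - [0, 0, 0]
    - [0, 0, 0]
  gripper: [80, 80, 80, 80, 80, 80, 80, 80, 80, 80]

```text
clock: 1.77
eef_pos: [599.1, -11.3, 301.8]
eef_rot: [-3.14, 0.0, 1.309]
wrist_force: [-0.8, -0.1, -0.2]
finger_gap: 75.4
finger_force: 0.0
```

carry_out:
  slide:
    - [0, 0.6, 0]
    - [0, 0.77, 0]
    - [0, 0.77, 0]
    - [0, 0.77, 0]
    - [0, 0.77, 0]
    - [0, 0.77, 0]
    - [0, 0.77, 0]
    - [0, 0.77, 0]
  dr:
    - [0, 0, 0]
    - [0, 0, 0]
    - [0, 0, 0]
    - [0, 0, 0]
    - [0, 0, 0]
    - [0, 0, 0]
    - [0, 0, 0]
    - [0, 0, 0]
  gripper: [70, 70, 70, 70, 70, 70, 70, 70]

```text
clock: 2.43
eef_pos: [599.0, 179.6, 302.7]
eef_rot: [-3.142, 0.0, 1.308]
wrist_force: [0.6, -0.8, -0.3]
finger_gap: 65.6
finger_force: 0.0
```

Run:
```python
from h import *
s=read_state(); m=camera_model("wrist"); im=camera("wrist"); print({k:np.round(s[k],3) for k in('clock','eef_pos','eef_rot','joints','finger_gap','wrist_force')})
cv2.imwrite("pics/w1.png",im[:,:,::-1]); print(m)
for n,p in(("handle",[598.5,181.5,132]),("axis",[582.8,122.8,142])): print(n,proj(m,np.array(p)))
```

```text
{'clock': np.float64(2.433), 'eef_pos': array([599.033, 179.641, 302.661]), 'eef_rot': array([-3.142,  0.   ,  1.308]), 'joints': array([ 0.233,  0.47 ,  1.287, -0.   ,  1.384,  0.496]), 'finger_gap': np.float64(65.6), 'wrist_force': array([ 0.57 , -0.839, -0.31 ])}
{'vfov': 68.49566309007241, 'cx': 281.7221673177348, 'cy': 212.44010034438702, 'k1': 0.0030041772381920032, 'R': array([[ 9.65359004e-01, -2.60924963e-01,  3.96486963e-04],
       [-2.54150646e-01, -9.39949490e-01,  2.27820995e-01],
       [-5.90715071e-02, -2.20029816e-01, -9.73702951e-01]]), 't': array([-532.34525609,  297.78186788,  465.26385454])}
handle [279.5000988  218.50925311]
axis [279.72472148 289.79962609]
```

View pics/w1.png

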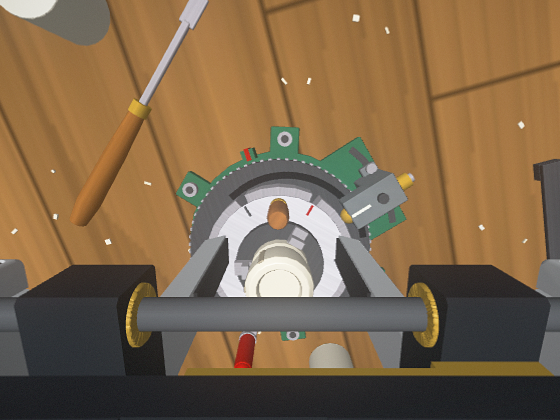

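The wrist view shows the handle top at (279,219), as predicted, so the position is good to about 1 mm. I'll descend and grasp it.

carry_out:
  slide:
    - [0, 0.007, -0.15]
    - [0, 0.007, -0.3]
    - [0, 0.007, -0.4]
    - [0, 0.007, -0.45]
    - [0, 0.007, -0.45]
    - [0, 0.007, -0.45]
    - [0, 0.007, -0.45]
  dr:
    - [0, 0, 0]
    - [0, 0, 0]
    - [0, 0, 0]
    - [0, 0, 0]
    - [0, 0, 0]
    - [0, 0, 0]
    - [0, 0, 0]
  gripper: [70, 70, 70, 70, 70, 70, 70]

```text
clock: 3.07
eef_pos: [599.7, 183.1, 192.3]
eef_rot: [3.139, -0.001, 1.309]
wrist_force: [-0.9, 0.1, 0.5]
finger_gap: 65.9
finger_force: 0.0
```

carry_out:
  slide:
    - [0, 0, 0]
    - [0, 0, 0]
    - [0, 0, 0]
    - [0, 0, 0]
    - [0, 0, 0]
    - [0, 0, 0]
    - [0, 0, 0]
    - [0, 0, 0]
  dr:
    - [0, 0, 0]
    - [0, 0, 0]
    - [0, 0, 0]
    - [0, 0, 0]
    - [0, 0, 0]
    - [0, 0, 0]
    - [0, 0, 0]
    - [0, 0, 0]
  gripper: [10, 10, 10, 10, 10, 10, 10, 10]
  newtons: 12

```text
clock: 3.73
eef_pos: [598.6, 183.8, 190.2]
eef_rot: [-3.141, -0.0, 1.31]
wrist_force: [1.8, 2.5, -1.7]
finger_gap: 19.5
finger_force: 12.0
```

Run:
```python
from h import *
s=read_state(); print({k:np.round(s[k],3) for k in('clock','eef_pos','eef_rot','finger_gap','finger_force','wrist_force')})
A=np.array([582.8,122.8]); p=s['eef_pos'][:2]; d=p-A; print(np.hypot(*d),np.degrees(np.arctan2(d[1],d[0])))
for a in np.array([4,8,12,16,20,24,27,30,32,34]):
    t=np.radians(a); R=np.array([[np.cos(t),-np.sin(t)],[np.sin(t),np.cos(t)]]); print(a,((R@d-d)/250).round(4),round(a/360,4))
```

```text
{'clock': np.float64(3.733), 'eef_pos': array([598.625, 183.781, 190.172]), 'eef_rot': array([-3.141, -0.   ,  1.31 ]), 'finger_gap': np.float64(19.476), 'finger_force': np.float64(11.998), 'wrist_force': array([ 1.813,  2.475, -1.743])}
63.000637831754695 75.45240196531678
4 [-0.0172  0.0038] 0.0111
8 [-0.0346  0.0064] 0.0222
12 [-0.0521  0.0078] 0.0333
16 [-0.0697  0.008 ] 0.0444
20 [-0.0872  0.0069] 0.0556
24 [-0.1047  0.0047] 0.0667
27 [-0.1176  0.0022] 0.075
30 [-0.1304 -0.001 ] 0.0833
32 [-0.1389 -0.0035] 0.0889
34 [-0.1472 -0.0063] 0.0944
```

carry_out:
  slide:
    - [-0.017, 0.004, 0]
    - [-0.035, 0.006, 0]
    - [-0.052, 0.008, 0]
    - [-0.07, 0.008, 0]
    - [-0.087, 0.007, 0]
    - [-0.105, 0.005, 0]
    - [-0.113, 0.003, 0]
    - [-0.118, 0.002, 0]
    - [-0.118, 0.002, 0]
    - [-0.118, 0.002, 0]
  dr:
    - [0, 0, 0.011]
    - [0, 0, 0.022]
    - [0, 0, 0.033]
    - [0, 0, 0.044]
    - [0, 0, 0.056]
    - [0, 0, 0.067]
    - [0, 0, 0.072]
    - [0, 0, 0.075]
    - [0, 0, 0.075]
    - [0, 0, 0.075]
  gripper: [10, 10, 10, 10, 10, 10, 10, 10, 10, 10]

```text
clock: 4.57
eef_pos: [569.8, 184.7, 190.1]
eef_rot: [3.14, -0.001, 1.782]
wrist_force: [4.6, 7.0, -4.0]
finger_gap: 19.8
finger_force: 12.0
```

carry_out:
  slide:
    - [-0.006, -0.001, 0]
    - [-0.012, -0.003, 0]
    - [-0.017, -0.004, 0]
    - [-0.021, -0.006, 0]
    - [-0.021, -0.006, 0]
    - [-0.021, -0.006, 0]
  dr:
    - [0, 0, 0.004]
    - [0, 0, 0.008]
    - [0, 0, 0.011]
    - [0, 0, 0.014]
    - [0, 0, 0.014]
    - [0, 0, 0.014]
  gripper: [10, 10, 10, 10, 10, 10]

```text
clock: 5.07
eef_pos: [563.4, 182.9, 190.1]
eef_rot: [-3.139, -0.001, 1.869]
wrist_force: [-9.0, 1.2, 4.2]
finger_gap: 19.8
finger_force: 12.0
```

Run:
```python
from h import *
s=read_state(); print({k:np.round(s[k],3) for k in('clock','eef_pos','eef_rot','finger_gap','finger_force','wrist_force')})
A=np.array([582.8,122.8]); p=s['eef_pos'][:2]; d=p-A; print(np.hypot(*d),np.degrees(np.arctan2(d[1],d[0])))
cv2.imwrite("pics/w2.png",camera("wrist")[:,:,::-1])
```

```text
{'clock': np.float64(5.067), 'eef_pos': array([563.369, 182.893, 190.051]), 'eef_rot': array([-3.139e+00, -1.000e-03,  1.869e+00]), 'finger_gap': np.float64(19.841), 'finger_force': np.float64(12.004), 'wrist_force': array([-9.002,  1.181,  4.167])}
63.15643682192828 107.91854066993069
```

The wrist force of −9 N in x means the ball is pulling the table in. I'll release so it can settle, then raise and check.

carry_out:
  slide:
    - [0, 0, 0]
    - [0, 0, 0]
    - [0, 0, 0]
    - [0, 0, 0]
    - [0, 0, 0]
    - [0, 0, 0.15]
    - [0, 0, 0.3]
    - [0, 0, 0.45]
    - [0, 0, 0.45]
    - [0, 0, 0.45]
  dr:
    - [0, 0, 0]
    - [0, 0, 0]
    - [0, 0, 0]
    - [0, 0, 0]
    - [0, 0, 0]
    - [0, 0, 0]
    - [0, 0, 0]
    - [0, 0, 0]
    - [0, 0, 0]
    - [0, 0, 0]
  gripper: [40, 50, 60, 70, 70, 70, 70, 70, 70, 70]

```text
clock: 5.95
eef_pos: [564.5, 182.5, 304.6]
eef_rot: [3.138, 0.0, 1.869]
wrist_force: [-0.7, 0.4, -0.2]
finger_gap: 65.6
finger_force: 0.0
```

Run:
```python
from h import *
m=camera_model("wrist"); im=camera("wrist"); cv2.imwrite("pics/w3.png",im[:,:,::-1])
A=np.array([582.8,122.8])
for a in(104,106,108,110,112): print(a,proj(m,np.array([*(A+60*np.array([np.cos(np.radians(a)),np.sin(np.radians(a))])),132])).round(1))
for n,p in(("head_in",[675.8,153,72]),("notchrim17.8",[582.8+72*np.cos(np.radians(17.8)),122.8+72*np.sin(np.radians(17.8)),74]),("lock",[577.9,238.3,44])): print(n,proj(m,np.array(p)).round(1))
b,k=blobs(im,(8,110,60),(17,255,255),(200,150,380,300),30); print(b)
```

```text
104 [283.3 222. ]
106 [280.9 221.9]
108 [278.4 221.9]
110 [276. 222.]
112 [273.6 222.2]
head_in [369.5 259.4]
notchrim17.8 [346.3 260.7]
lock [306.3 155.5]
[(array([209.3, 168.1]), [200, 150, 27, 48, 769]), (array([271.9, 151.6]), [250, 150, 49, 7, 193]), (array([318.4, 154.3]), [310, 150, 18, 12, 128]), (array([364.6, 172.4]), [344, 150, 36, 45, 1312]), (array([277.9, 216.6]), [268, 202, 21, 29, 476])]
```

View pics/w3.png

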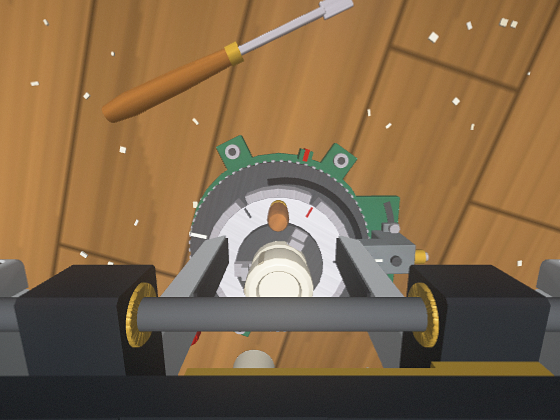

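The wrist view shows the handle at (278,217), about 108°, so it is seated on the station as predicted (107–108°). Now I'll go to the red grip.

carry_out:
  slide:
    - [-0.21, -0.654, 0]
    - [-0.21, -0.654, 0]
    - [-0.21, -0.654, 0]
    - [-0.21, -0.654, 0]
    - [-0.21, -0.654, 0]
    - [-0.21, -0.654, 0]
    - [-0.21, -0.654, 0]
    - [-0.21, -0.654, 0]
  dr:
    - [0, 0, -0.117]
    - [0, 0, -0.117]
    - [0, 0, -0.117]
    - [0, 0, -0.117]
    - [0, 0, -0.117]
    - [0, 0, -0.117]
    - [0, 0, -0.117]
    - [0, 0, -0.117]
  gripper: [70, 70, 70, 70, 70, 70, 70, 70]

```text
clock: 6.67
eef_pos: [511.5, 19.0, 301.5]
eef_rot: [-3.14, 0.001, 1.137]
wrist_force: [-0.5, -0.5, -0.1]
finger_gap: 65.9
finger_force: 0.0
```

Run:
```python
from h import *
s=read_state(); m=camera_model("wrist"); im=camera("wrist"); print({k:np.round(s[k],3) for k in('clock','eef_pos','eef_rot','finger_gap','wrist_force')})
print(blobs(im,(0,190,60),(6,255,255),(150,100,420,300),30)[0], proj(m,np.array([512,19.1,100])),proj(m,np.array([512,19.1,70])))
cv2.imwrite("pics/w4.png",im[:,:,::-1])
```

```text
{'clock': np.float64(6.667), 'eef_pos': array([511.455,  18.971, 301.45 ]), 'eef_rot': array([-3.140e+00,  1.000e-03,  1.137e+00]), 'finger_gap': np.float64(65.894), 'wrist_force': array([-0.47 , -0.463, -0.106])}
[(array([280.7, 208.5]), [272, 193, 20, 28, 337])] [281.7765472  211.89006527] [281.81397309 205.3623417 ]
```

View pics/w4.png

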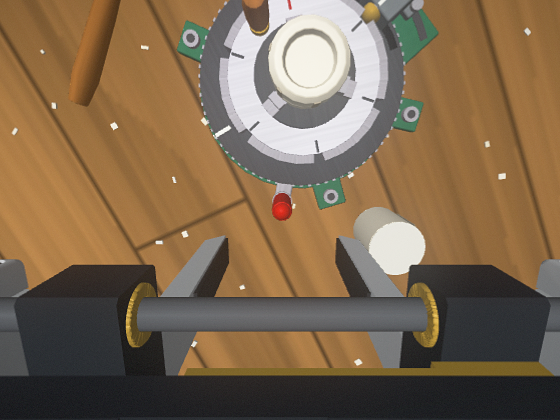

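The red grip is at (281,210), as predicted, and blank_a at (398,245) is clear of the fingers. I'll descend and grip.

carry_out:
  slide:
    - [0, 0, -0.15]
    - [0, 0, -0.3]
    - [0, 0, -0.45]
    - [0, 0, -0.53]
    - [0, 0, -0.56]
    - [0, 0, -0.56]
    - [0, 0, -0.56]
  dr:
    - [0, 0, 0]
    - [0, 0, 0]
    - [0, 0, 0]
    - [0, 0, 0]
    - [0, 0, 0]
    - [0, 0, 0]
    - [0, 0, 0]
  gripper: [70, 70, 70, 70, 70, 70, 70]

```text
clock: 7.3
eef_pos: [512.1, 19.2, 163.4]
eef_rot: [3.141, -0.0, 1.136]
wrist_force: [-0.1, -0.7, 0.7]
finger_gap: 65.5
finger_force: 0.0
```

carry_out:
  slide:
    - [0, 0, 0]
    - [0, 0, 0]
    - [0, 0, 0]
    - [0, 0, 0]
    - [0, 0, 0]
    - [0, 0, 0]
    - [0, 0, 0]
    - [0, 0, 0]
  dr:
    - [0, 0, 0]
    - [0, 0, 0]
    - [0, 0, 0]
    - [0, 0, 0]
    - [0, 0, 0]
    - [0, 0, 0]
    - [0, 0, 0]
    - [0, 0, 0]
  gripper: [10, 10, 10, 10, 10, 10, 10, 10]
  newtons: 12

```text
clock: 7.97
eef_pos: [511.6, 18.9, 162.7]
eef_rot: [-3.142, 0.0, 1.134]
wrist_force: [-1.0, 0.2, 1.1]
finger_gap: 20.0
finger_force: 12.0
```

```bash
cat >> h.py <<'E'
def arc(angs,yaw,A=np.array([582.8,122.8])):
    s=read_state(); print({k:np.round(s[k],3) for k in('clock','eef_pos','eef_rot','joints','finger_gap','finger_force','wrist_force')})
    d=s['eef_pos'][:2]-A; a0=np.degrees(np.arctan2(d[1],d[0])); print("r",np.hypot(*d).round(1),"ang",a0.round(1),"collar",(235-(a0-17.4)%360).round(1))
    for a in angs:
        t=np.radians(-a); R=np.array([[np.cos(t),-np.sin(t)],[np.sin(t),np.cos(t)]]); print(a,((R@d-d)/250).round(3),round(-a*yaw/360,3))
E
python3 -c "
from h import *
arc([4,8,12,16,20,24,28,30,40,50],.9)"
```

```text
{'clock': np.float64(7.967), 'eef_pos': array([511.635,  18.946, 162.692]), 'eef_rot': array([-3.142,  0.   ,  1.134]), 'joints': array([-0.035,  0.382,  1.767,  0.   ,  0.993,  0.402]), 'finger_gap': np.float64(19.961), 'finger_force': np.float64(12.0), 'wrist_force': array([-0.959,  0.173,  1.061])}
r 125.9 ang -124.4 collar 16.8
4 [-0.028  0.021] -0.01
8 [-0.055  0.044] -0.02
12 [-0.08   0.068] -0.03
16 [-0.103  0.095] -0.04
20 [-0.125  0.122] -0.05
24 [-0.144  0.152] -0.06
28 [-0.162  0.182] -0.07
30 [-0.17   0.198] -0.075
40 [-0.2   0.28] -0.1
50 [-0.217  0.366] -0.125
```

carry_out:
  slide:
    - [-0.028, 0.021, 0]
    - [-0.055, 0.044, 0]
    - [-0.08, 0.068, 0]
    - [-0.103, 0.095, 0]
    - [-0.125, 0.122, 0]
    - [-0.144, 0.152, 0]
    - [-0.162, 0.182, 0]
    - [-0.17, 0.198, 0]
    - [-0.17, 0.198, 0]
    - [-0.17, 0.198, 0]
  dr:
    - [0, 0, -0.01]
    - [0, 0, -0.02]
    - [0, 0, -0.03]
    - [0, 0, -0.04]
    - [0, 0, -0.05]
    - [0, 0, -0.06]
    - [0, 0, -0.07]
    - [0, 0, -0.075]
    - [0, 0, -0.075]
    - [0, 0, -0.075]
  gripper: [10, 10, 10, 10, 10, 10, 10, 10, 10, 10]

```text
clock: 8.8
eef_pos: [469.0, 68.4, 162.6]
eef_rot: [-3.141, 0.001, 0.664]
wrist_force: [-2.9, -0.7, 1.8]
finger_gap: 19.4
finger_force: 12.0
```

```bash
python3 -c "
from h import *
arc([4,8,12,16,20,24,28,32,36,40,50,60,63,65],.9)"
```

```text
{'clock': np.float64(8.8), 'eef_pos': array([468.985,  68.426, 162.64 ]), 'eef_rot': array([-3.141e+00,  1.000e-03,  6.640e-01]), 'joints': array([ 0.068,  0.308,  1.871, -0.   ,  0.963,  0.974]), 'finger_gap': np.float64(19.388), 'finger_force': np.float64(12.001), 'wrist_force': array([-2.923, -0.723,  1.81 ])}
r 126.1 ang -154.5 collar 46.9
4 [-0.014  0.032] -0.01
8 [-0.026  0.065] -0.02
12 [-0.035  0.099] -0.03
16 [-0.042  0.134] -0.04
20 [-0.047  0.169] -0.05
24 [-0.049  0.204] -0.06
28 [-0.049  0.239] -0.07
32 [-0.046  0.274] -0.08
36 [-0.041  0.309] -0.09
40 [-0.033  0.344] -0.1
50 [-0.004  0.426] -0.125
60 [0.039 0.503] -0.15
63 [0.055 0.524] -0.158
65 [0.066 0.538] -0.163
```

carry_out:
  slide:
    - [-0.007, 0.016, 0]
    - [-0.014, 0.032, 0]
    - [-0.02, 0.049, 0]
    - [-0.026, 0.065, 0]
    - [-0.026, 0.065, 0]
  dr:
    - [0, 0, -0.005]
    - [0, 0, -0.01]
    - [0, 0, -0.015]
    - [0, 0, -0.02]
    - [0, 0, -0.02]
  gripper: [10, 10, 10, 10, 10]

```text
clock: 9.22
eef_pos: [462.6, 84.7, 162.7]
eef_rot: [-3.142, 0.0, 0.537]
wrist_force: [-2.8, -0.6, 1.1]
finger_gap: 19.5
finger_force: 12.0
```

```bash
python3 -c "
from h import *
arc([4,8,12,16,20,24,28,32,36,40,44,48,50,52],.9)"
```

```text
{'clock': np.float64(9.217), 'eef_pos': array([462.623,  84.724, 162.651]), 'eef_rot': array([-3.142,  0.   ,  0.537]), 'joints': array([ 0.103,  0.301,  1.881, -0.   ,  0.96 ,  1.137]), 'finger_gap': np.float64(19.521), 'finger_force': np.float64(12.001), 'wrist_force': array([-2.826, -0.639,  1.144])}
r 126.1 ang -162.4 collar 54.8
4 [-0.009  0.034] -0.01
8 [-0.017  0.068] -0.02
12 [-0.021  0.103] -0.03
16 [-0.023  0.138] -0.04
20 [-0.023  0.174] -0.05
24 [-0.02   0.209] -0.06
28 [-0.015  0.244] -0.07
32 [-0.008  0.278] -0.08
36 [0.002 0.312] -0.09
40 [0.015 0.345] -0.1
44 [0.029 0.377] -0.11
48 [0.046 0.408] -0.12
50 [0.055 0.423] -0.125
52 [0.065 0.437] -0.13
```

The collar is at 0.956 rad, past the 0.9 no-notch limit, with little force, so the bolt is in the notch. I'll carry on.

carry_out:
  slide:
    - [-0.009, 0.034, 0]
    - [-0.017, 0.068, 0]
    - [-0.021, 0.103, 0]
    - [-0.023, 0.138, 0]
    - [-0.023, 0.174, 0]
    - [-0.02, 0.209, 0]
    - [-0.015, 0.244, 0]
    - [-0.008, 0.278, 0]
    - [0.002, 0.312, 0]
    - [0.015, 0.345, 0]
  dr:
    - [0, 0, -0.01]
    - [0, 0, -0.02]
    - [0, 0, -0.03]
    - [0, 0, -0.04]
    - [0, 0, -0.05]
    - [0, 0, -0.06]
    - [0, 0, -0.07]
    - [0, 0, -0.08]
    - [0, 0, -0.09]
    - [0, 0, -0.1]
  gripper: [10, 10, 10, 10, 10, 10, 10, 10, 10, 10]

```text
clock: 10.05
eef_pos: [466.7, 170.9, 162.6]
eef_rot: [3.141, 0.0, -0.093]
wrist_force: [-0.2, -2.9, 0.6]
finger_gap: 19.8
finger_force: 12.0
```

```bash
python3 -c "
from h import *
arc([4,8,10,12,13,14,15,16,17],.9)"
```

```text
{'clock': np.float64(10.05), 'eef_pos': array([466.667, 170.921, 162.592]), 'eef_rot': array([ 3.141,  0.   , -0.093]), 'joints': array([ 0.277,  0.353,  1.808, -0.   ,  0.98 ,  1.941]), 'finger_gap': np.float64(19.794), 'finger_force': np.float64(11.999), 'wrist_force': array([-0.161, -2.945,  0.591])}
r 125.7 ang 157.5 collar 94.9
4 [0.015 0.032] -0.01
8 [0.031 0.063] -0.02
10 [0.04  0.078] -0.025
12 [0.05  0.092] -0.03
13 [0.055 0.1  ] -0.033
14 [0.06  0.107] -0.035
15 [0.066 0.114] -0.037
16 [0.071 0.121] -0.04
17 [0.077 0.127] -0.043
```

carry_out:
  slide:
    - [0.015, 0.032, 0]
    - [0.031, 0.063, 0]
    - [0.04, 0.078, 0]
    - [0.05, 0.092, 0]
    - [0.055, 0.1, 0]
    - [0.06, 0.107, 0]
    - [0.063, 0.111, 0]
    - [0.063, 0.111, 0]
  dr:
    - [0, 0, -0.01]
    - [0, 0, -0.02]
    - [0, 0, -0.025]
    - [0, 0, -0.03]
    - [0, 0, -0.033]
    - [0, 0, -0.035]
    - [0, 0, -0.035]
    - [0, 0, -0.035]
  gripper: [10, 10, 10, 10, 10, 10, 10, 10]

```text
clock: 10.72
eef_pos: [481.3, 196.8, 162.4]
eef_rot: [3.136, 0.003, -0.31]
wrist_force: [-13.7, -21.2, 14.1]
finger_gap: 20.1
finger_force: 12.0
```

```bash
python3 -c "
from h import *
arc([1,2],.9)"
```

```text
{'clock': np.float64(10.717), 'eef_pos': array([481.322, 196.768, 162.432]), 'eef_rot': array([ 3.136e+00,  3.000e-03, -3.100e-01]), 'joints': array([ 0.319,  0.4  ,  1.741, -0.003,  1.006,  2.201]), 'finger_gap': np.float64(20.062), 'finger_force': np.float64(12.005), 'wrist_force': array([-13.662, -21.24 ,  14.098])}
r 125.6 ang 143.9 collar 108.5
1 [0.005 0.007] -0.003
2 [0.011 0.014] -0.005
```

The force of 25 N at 108.5° (1.894 rad) shows the collar is at its stop. I'll ease off, release and rise.

carry_out:
  slide:
    - [-0.003, -0.004, 0]
    - [-0.003, -0.004, 0]
    - [-0.003, -0.004, 0]
    - [-0.003, -0.004, 0]
    - [-0.003, -0.004, 0.12]
    - [-0.003, -0.004, 0.27]
    - [-0.003, -0.004, 0.42]
    - [-0.003, -0.004, 0.55]
    - [-0.003, -0.004, 0.55]
    - [-0.003, -0.004, 0.55]
  dr:
    - [0, 0, 0]
    - [0, 0, 0]
    - [0, 0, 0]
    - [0, 0, 0]
    - [0, 0, 0]
    - [0, 0, 0]
    - [0, 0, 0]
    - [0, 0, 0]
    - [0, 0, 0]
    - [0, 0, 0]
  gripper: [40, 55, 65, 65, 65, 65, 65, 65, 65, 65]

```text
clock: 11.55
eef_pos: [481.7, 197.9, 301.5]
eef_rot: [-3.139, -0.003, -0.311]
wrist_force: [-0.7, -1.2, -0.9]
finger_gap: 60.9
finger_force: 0.0
```

carry_out:
  slide:
    - [-0.2, -0.8, 0]
    - [-0.2, -0.8, 0]
    - [-0.2, -0.8, 0]
    - [-0.2, -0.8, 0]
    - [-0.2, -0.8, 0]
    - [-0.2, -0.8, 0]
    - [-0.2, -0.8, 0]
    - [-0.2, -0.8, 0]
  dr:
    - [0, 0, 0]
    - [0, 0, 0]
    - [0, 0, 0]
    - [0, 0, 0]
    - [0, 0, 0]
    - [0, 0, 0]
    - [0, 0, 0]
    - [0, 0, 0]
  gripper: [65, 65, 65, 65, 65, 65, 65, 65]

```text
clock: 12.22
eef_pos: [431.4, -2.0, 299.2]
eef_rot: [3.141, 0.001, -0.312]
wrist_force: [-1.5, 1.1, 0.4]
finger_gap: 61.1
finger_force: 0.0
```

Run:
```python
from h import *
im=camera("top"); print(np.round(read_state()['eef_pos']))
cv2.imwrite("pics/top1.png",cv2.resize(im[150:255,170:310,::-1],None,fx=5.6,fy=5.6,interpolation=cv2.INTER_CUBIC))
m=camera_model("top"); A=np.array([582.8,122.8])
for z,lo,hi,n in((100,(0,190,60),(6,255,255),"red"),):
    for c,s in blobs(im,lo,hi,(170,150,310,255))[0]:
        p=onz(m,*c,z); d=p[:2]-A; print(n,c,s[4],p.round(1),np.hypot(*d),235-(np.degrees(np.arctan2(d[1],d[0]))-17.4)%360)
```

```text
[431.  -2. 299.]
red [196.8 241.1] 21 [481.8 197.6 100. ] 125.64457938787291 108.91396619968671
```

View pics/top1.png

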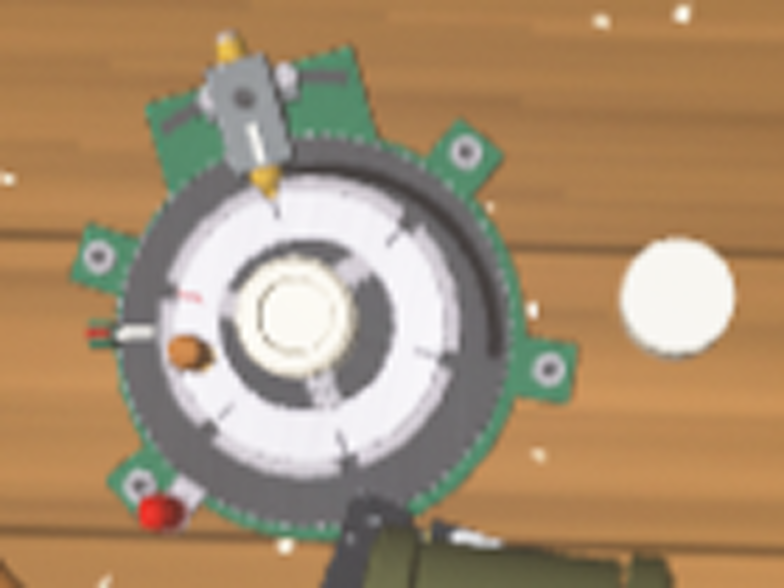

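The white line at (135,333) points at the red mark at (100,333). The bolt is in the notch at (265,185), and the collar measures 108.9°, which is its stop. Handing in.

```bash
python3 -c "
from cell import *
print(sign_off())"
```

```text
the job is handed in; nothing more can be done
None
```

The table is on the very next station and the collar is at its stop, white line at the red mark and bolt in the notch. I handed the job in at about 12 s of the 72 s, and sign-off returned no verdict.

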